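Stock the soldering caddy with its own consumables

ROBOT

A 6-joint arm with a two-finger parallel gripper is mounted at the origin on a cart in front of the work surface, level with it; the furniture and walls round the work are solid. World frame = base frame: x ahead of the robot, y to its left, z up, the work surface at z = 0. Lengths are in m, angles in rad, forces in N, time in s.
With the tool pointing down it reaches from about 0.375 to 0.9 m from the base axis. Payload 3.1 kg.
Tool frame: the origin (TCP) lies between the finger pads; the fingertips stand 11 mm ahead of it and the grasp point (between the pads) lies 8 mm behind it; z points along the fingers, y is the line along which they close (so a half turn about z gives the same grasp; the last joint's range is limited). The gripper opens to 85 mm and grips with 20 to 120 N. Pads are 22 mm wide; open, the fingers measure 114 mm over their backs; the gripper's body (76 mm by 85 mm) begins 54 mm behind the grasp point. The pads swing forward as they close: fully open they stand 13 mm farther back than shut.
Start: joints at [0.964, 0.527, 1.433, -0, 1.181, -0.178], TCP at [0.26, 0.568, 0.242] pointing down, gripper open.
Joint ranges: [-3.08, 3.08], [-0.75, 2.2], [0.22, 2.44], [-1.43, 4.57], [0, 2.65], [-2.85, 2.85]. Speed limits (rad/s): [2.79, 2.79, 3.14, 3.14, 3.14, 3.14].

INTERFACE

Orientations are given as a rotation vector (axis times angle).
In Python, from plant import bot gives the robot as it stands. The module is installed in compiled form; this text tells all that it offers.
- The arm moves only by the tool advance, called after "Call:" in YAML: its name, and indented under it one key for each argument. Schema: {"type":"object","properties":{"plan":{"type":"array","items":{"type":"number"},"minItems":4,"maxItems":32},"finger_gap":{"type":"number"},"only":{"type":"string"},"quiet":{"type":"boolean"},"lines":{"type":"string"}},"required":["plan"],"additionalProperties":false}. plan is one flat list of numbers that holds 1 to 8 rows one after another, with no inner brackets; each row has 4 numbers: dx, dy, dz in fractions of the full range, 1 being 400 mm, then a turn about the tool's z in fractions of the full range, 1 being 2 rad; each row shifts and turns the commanded pose from where the row before left it, along the tool's axes as they then stand; what a row does not reach is not made up. A row lasts 1/8 s, in which the tool goes at most 0.0625 m and 0.188 rad, less where a joint would pass 70% of its speed; a pose out of reach is approached as far as the arm can. finger_gap is the finger opening in m, set as the call begins (left out keeps the last). The fingers move at their own pace and stop on an object; the grip force is fixed at half the most. Time passes only in rows, so rows that do not move let the fingers close. The tool returns the time, the measured TCP pose, the force, the opening and the grip force at its end. only (a regular expression) keeps the lines of the reply that match it, lines (a string "A,B") keeps lines A to B, and quiet returns only ok. A shift or turn number past 1, either way, is cut back to 1. Input that does not fit is refused with a message, and nothing moves.
- bot.observe(): the state, without advancing time (a new reading comes with each control period).
- bot.grab_frame(name): name is "side" or "top"; returns a dict with "pixels" (400x640x3 uint8, red, green, blue), "mtx" (3x3 intrinsics, pixels), "k1" (the pictures are not rectified: a ray, as slopes to the right and down, at radius r is drawn at 1 + k1 r^2 times it, then the intrinsics apply), "eye" and "attitude" of the camera in the world. Camera axes: x right, y up, looking along -z (the intrinsics and any distortion apply to the point x, -y, -z); pixel columns grow to the right and rows downward; lengths in m; the calibration is good to about 2 mm. A picture is of the moment at which its call begins. There is no depth.
- bot.sign_off(): hands the job in; it is judged then, once.
The state is a dict: "time": time; "joints": joint angles; "joint_vel": joint speeds; "tau": joint torques, N m; "ee_pos": TCP position; "ee_rot": TCP orientation; "force": force on the tool from outside, world axes, zero at the start; "torque": the same for the moment, N m; "opening": finger opening in m; "grip_force": force on a finger pad.
Only numpy, scipy, OpenCV 4.12 (cv2) and the standard library are available. Lean on these libraries where they do the work, as an engineer would, in place of code of your own. Each camera call takes 0.05 s, during which the arm holds its last target. There are 200 camera calls.

TASK

Stock the metal soldering caddy from the things lying near it: stand the amber flux bottle with the black cap upright in the orange cup, the white wash bottle with the red cap upright in the red cup and the dark-flanged grey reel of solder flat in the white cup, and lay the blue desoldering pump in the two notches of the blue rest, all seated and released. The small yellow oil bottle and the yellow reel do not belong to this kit: leave them where they are (the spare stock at the back of the desk is not meant at all).

Things in the scene. Friction and masses are not known exactly. Their poses are not given: they have to be found in the camera images.
- flux_bottle: loose upright amber-orange bottle with a black cap, on the 2.6 mm thick mat at the front left of the desk, 34 mm diameter, 56 mm tall in all (body to 42 mm, narrower cap above), 40 g or so; origin at the centre of its underside, z up
- wash_bottle: loose upright white bottle with a red cap, on the same mat at the front left of the desk, 38 mm diameter, 65 mm tall in all (body to 48 mm, narrower cap above), 40 g or so; origin at the centre of its underside, z up
- grey_reel: loose reel of silvery grey solder wire with dark grey flanges, standing on one flange near the front right of the desk, 56 mm diameter, 44 mm tall, about 0.35 kg; can be gripped across its diameter at any height; origin at the centre of its underside, z up
- desolder_pump: loose blue desoldering pump lying just behind the caddy (not the one at the far edge), 180 mm long along its own y, 20 mm wide and 22 mm tall, on the same mat; the straight barrel (grip it near the origin, across x) runs from y = -68 to y = +50 mm, the nozzle is at -y and the plunger at +y; origin halfway along its length on its underside, z up
- oil_bottle: look-alike, to be left alone: loose small upright yellow bottle with a yellow cap, 26 mm diameter, 51 mm tall; origin at the centre of its underside
- yellow_reel: look-alike, to be left alone: loose flat reel of thin solder with yellow flanges, 64 mm diameter, 21 mm tall; origin at the centre of its underside
- flux_cup: orange cup on a black 83 mm square foot, fixed in the metal caddy (0.16 x 0.26 m). Origin under the centre of the foot (5 mm above the desk), z up. Inner floor 8 mm, rim 23 mm above the origin; bore 46 mm, flared to 52 mm at the rim, 58 mm across outside. The three cups stand in a row along the caddy's y, 84 mm apart, in any order
- wash_cup: red cup on a black foot fixed in the caddy, built as flux_cup but with a 50 mm bore, flared to 56 mm at the rim, rim 62 mm across outside; origin, floor (8 mm) and rim (23 mm) as there
- reel_cup: white cup on a black foot fixed in the caddy, built as flux_cup but with a 68 mm bore, flared to 74 mm at the rim, rim 80 mm across outside; origin, floor (8 mm) and rim (23 mm) as there
- pump_rest: two blue saddles on a black foot, fixed along the robot's side of the caddy, 62 x 251 mm. Origin under the centre of its foot (5 mm above the desk), y along it, z up. Saddles at y = -30 and +30 mm, 12 mm thick: notch floor z = 24 mm, 26 mm wide, flared to 40 mm at the tips, z = 41 mm. Pump along y, origin over origin, nozzle to either end; foot top z = 8 mm
There are look-alikes about, which are no part of the job. What is shaped like the wash_bottle but pink is not meant.

How it is judged:
By the outcome, as a careful person would: the job done as asked, in the order asked, and still so for the second after the job is handed in, with the robot touching nothing.
It also fails if it takes over 88 s, if anything falls off the work surface, if the arm or the gripper's body presses on something with over 40 N, if the wrist force passes 120 N, or if a joint passes its speed limit or range.

## Working session

There is one attempt and no reset: what is moved stays moved. The work goes in short steps, Python scripts to look and compute and a tool call to move; the robot and the scene stay as the last step left them, time stands still between calls to the robot, and variables do not carry over. Pictures are saved under pics/ and viewed, at most 17 in all, crops included, and the job is handed in when it is done.

```bash
mkdir -p pics; cat > h.py <<'E'
import numpy as np, cv2
from scipy.spatial.transform import Rotation as R
from plant import bot
def att(f):
    a=np.array(f["attitude"],float)
    return a if a.shape==(3,3) else R.from_rotvec(a).as_matrix()
def ray(f,u,v):
    K=np.array(f["mtx"],float)
    p=cv2.undistortPoints(np.array([[[u,v]]],float),K,np.array([f["k1"],0,0,0],float))[0,0]
    return np.array(f["eye"],float), att(f)@np.array([p[0],-p[1],-1])
def onz(f,u,v,z):
    e,d=ray(f,u,v); return e+d*(z-e[2])/d[2]
E
python3 - <<'E'
from h import *
import pickle
for n in("top","side"):
    f=bot.grab_frame(n); cv2.imwrite(f"pics/{n}0.png",f["pixels"][:,:,::-1]); pickle.dump(f,open(n+"0.pkl","wb"))
    print(n,f["mtx"],f["k1"],f["eye"],f["attitude"])
print(bot.observe())
E
```

```text
top [[394.98101557   0.         319.31339493]
 [  0.         394.98101557 194.20605238]
 [  0.           0.           1.        ]] -0.055957283152462935 [0.39093583 0.03491195 1.07815   ] [ 0.1344472  -0.10309094 -1.56270266]
side [[455.17094377   0.         319.05473657]
 [  0.         455.17094377 198.01720836]
 [  0.           0.           1.        ]] -0.059861154235155076 [-0.05329615  1.24593971  0.60839125] [ 0.32466384 -1.51036164 -2.26723981]
{'time': 0.1, 'joints': array([ 9.63501858e-01,  5.28347871e-01,  1.43376923e+00, -9.25909174e-06,
        1.18142138e+00, -1.78492976e-01]), 'joint_vel': array([ 7.12508859e-05,  2.50926305e-04, -6.92514171e-04,  1.47938174e-03,
        7.60152807e-05, -1.29085363e-03]), 'tau': array([-1.59036831e-04, -4.43303812e+01, -1.78584909e+01, -2.62409967e-04,
        4.02413294e-03,  2.90919775e-05]), 'ee_pos': array([0.25947256, 0.56790741, 0.2414486 ]), 'ee_rot': array([-6.68248828e-01, -3.06894270e+00,  2.82809399e-03]), 'force': array([-0.31564235,  0.1080076 ,  1.01244268]), 'torque': array([0.03974114, 0.03979198, 0.07211066]), 'grip_force': 0.0, 'opening': 0.08575770925285865}
```

View pics/top0.png

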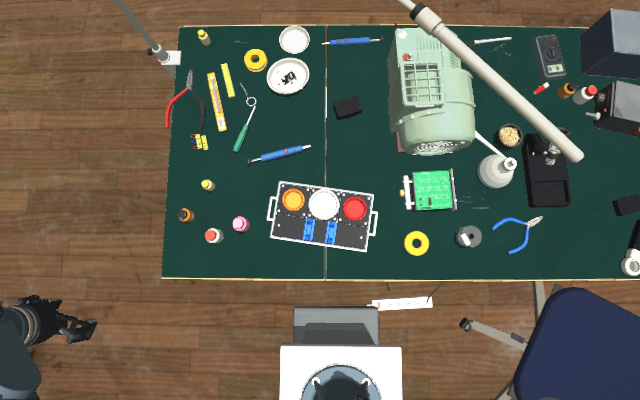

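View pics/side0.png

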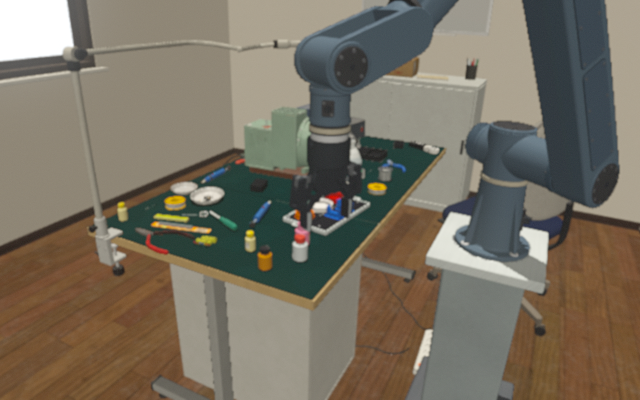

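The top view shows flux (185,215), wash (213,236), pink (240,224), oil (207,185), pump (279,153), and the caddy with orange (293,200), white (323,204) and red (355,208). It also shows the rest at (320,232), the grey reel (468,237) and the yellow reel (417,243). The side view shows the bottles at the front left, with the arm hiding the caddy.

```bash
python3 - <<'E'
from h import *
import pickle
f=pickle.load(open("top0.pkl","rb")); im=f["pixels"]
a=cv2.resize(im[170:255,165:265],None,fx=4,fy=4,interpolation=cv2.INTER_CUBIC)
b=cv2.resize(im[170:255,262:387],None,fx=3.2,fy=4,interpolation=cv2.INTER_CUBIC)
c=cv2.resize(im[130:180,235:335],None,fx=4,fy=4,interpolation=cv2.INTER_CUBIC)
d=cv2.resize(im[215:265,395:495],None,fx=4,fy=4,interpolation=cv2.INTER_CUBIC)
cv2.imwrite("pics/crop0.png",np.vstack([np.hstack([a,b]),np.hstack([c,d])])[:,:,::-1])
hsv=cv2.cvtColor(im,cv2.COLOR_RGB2HSV)
def blob(n,lo,hi,x0,x1,y0,y1,z):
    m=cv2.inRange(hsv,np.array(lo),np.array(hi)); w=np.zeros_like(m); w[y0:y1,x0:x1]=m[y0:y1,x0:x1]
    k,l,s,c=cv2.connectedComponentsWithStats(w)
    if k<2: print(n,"none");return
    i=1+np.argmax(s[1:,4]); mr=cv2.minAreaRect(np.argwhere(l==i)[:,::-1].astype(np.float32))
    print(n,s[i],c[i].round(2),"mid",np.round(mr[0],2),np.round(mr[1],1),round(mr[2],1),onz(f,*c[i],z).round(4),"mid",onz(f,*mr[0],z).round(4))
blob("fluxamber",(8,120,60),(25,255,255),175,198,203,228,.03)
blob("fluxblack",(0,0,0),(180,255,45),178,194,208,222,.0586)
blob("washred1",(0,120,80),(8,255,255),203,224,226,246,.0676)
blob("washred2",(170,120,80),(180,255,255),203,224,226,246,.0676)
blob("washwhite",(0,0,120),(180,70,255),200,226,224,250,.05)
blob("orange",(8,120,80),(25,255,255),278,310,185,218,.028)
blob("white",(0,0,130),(180,60,255),305,340,187,222,.028)
blob("red",(0,120,60),(8,255,255),340,373,192,225,.028)
blob("blueL",(95,110,50),(125,255,255),300,317,215,250,.046)
blob("blueR",(95,110,50),(125,255,255),322,345,215,250,.046)
blob("pump",(95,90,50),(125,255,255),240,320,135,172,.0236)
blob("reel",(0,0,60),(180,60,255),450,486,222,252,.044)
# reel incl. dark flange: not green
E
```

```text
fluxamber [180 208  12  14  87] [186.43 215.3 ] mid [185.5 214.5] [13. 11.] 90.0 [0.492  0.4147 0.03  ] mid [0.4942 0.4174 0.03  ]
fluxblack [186 213   1   3   3] [186. 214.] mid [186. 214.] [2. 0.] -90.0 [0.4927 0.4057 0.0586] mid [0.4927 0.4057 0.0586]
washred1 [205 230  11  10  92] [209.82 234.85] mid [210.  234.5] [ 9. 10.] 90.0 [0.4382 0.337  0.0676] mid [0.4391 0.3365 0.0676]
washred2 none
washwhite [207 228  16  15 112] [215.98 235.27] mid [214.5 235. ] [14. 15.] 90.0 [0.4381 0.3258 0.05  ] mid [0.4388 0.3298 0.05  ]
orange [282 189  23  22 409] [292.84 199.41] mid [293.  199.5] [21. 22.] 90.0 [0.5367 0.1275 0.028 ] mid [0.5364 0.1271 0.028 ]
white [306 187  34  34 884] [323.62 202.75] mid [322.5 203.5] [33. 33.] 90.0 [0.5279 0.0447 0.028 ] mid [0.5259 0.0477 0.028 ]
red [343 197  24  24 463] [354.36 208.48] mid [354.5 208.5] [23. 23.] 90.0 [ 0.5128 -0.0375  0.028 ] mid [ 0.5127 -0.0378  0.028 ]
blueL [302 218  14  23 233] [308.4  229.16] mid [308.4  228.99] [10.4 22.5] 8.5 [0.4559 0.084  0.046 ] mid [0.4564 0.084  0.046 ]
blueR [324 221  13  23 229] [330.38 232.51] mid [330.47 232.21] [10.3 22.6] 8.1 [0.4475 0.0266 0.046 ] mid [0.4482 0.0264 0.046 ]
pump [260 145  44  17 320] [280.98 152.8 ] mid [281.56 152.74] [ 8.  43.4] 76.0 [0.6667 0.1628 0.0236] mid [0.6669 0.1612 0.0236]
reel [456 225  26  23 448] [468.77 236.05] mid [468.5 236. ] [22. 25.] 90.0 [ 0.4394 -0.3348  0.044 ] mid [ 0.4396 -0.3341  0.044 ]
```

View pics/crop0.png

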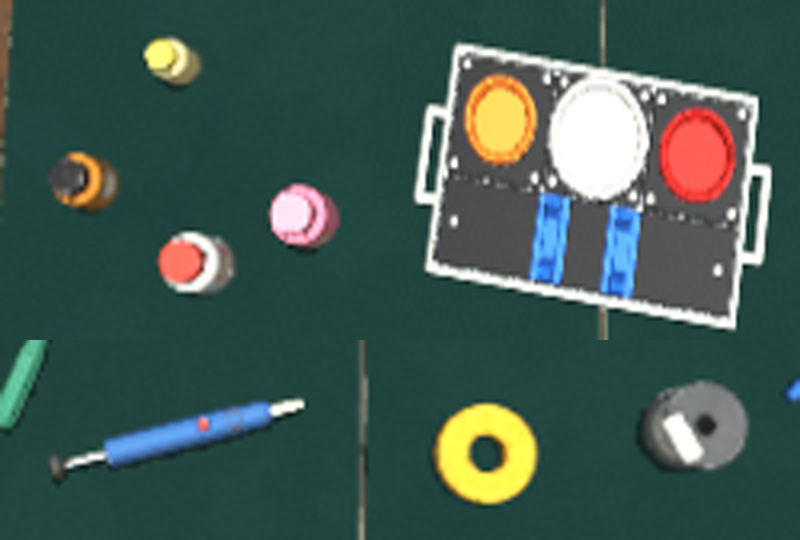

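Crop: the flux cap centre is at about (182.3,214), the wash cap at about (210,234.7), the reel's top disc at about (471.2,236), and the pump's ends at about (249,162) and (310.6,145.8). Rims are as masked. I'll cross-check with the side view and then move.

Careful with the scale: shifts go in shares of 400 mm and turns go in shares of 2 rad. That gives: -0.14 rad / 2 = -0.07.

```bash
python3 - <<'E'
from h import *
import pickle
f=pickle.load(open("top0.pkl","rb")); s=pickle.load(open("side0.pkl","rb"))
for n,u,v,z in [("fluxcap",182.3,214,.0586),("washcap",209.8,234.7,.0676),("reel",471.2,236,.044),("plunger",249,162,.0136),("nozzle",310.6,145.8,.0136),("blue",281.56,152.74,.0136)]:
    print(n,onz(f,u,v,z).round(4))
im=s["pixels"]; hsv=cv2.cvtColor(im,cv2.COLOR_RGB2HSV)
def blob(n,lo,hi,x0,x1,y0,y1,z):
    m=cv2.inRange(hsv,np.array(lo),np.array(hi)); w=np.zeros_like(m); w[y0:y1,x0:x1]=m[y0:y1,x0:x1]
    k,l,st,c=cv2.connectedComponentsWithStats(w); i=1+np.argmax(st[1:,4])
    e,d=ray(s,*c[i]); 
    print(n,st[i],c[i].round(1),onz(s,*c[i],z).round(4),"line dir",(d[:2]/np.linalg.norm(d[:2])).round(3))
blob("amber",(8,120,60),(25,255,255),252,282,245,275,.0236)
blob("white",(0,0,140),(180,60,255),288,315,238,268,.0266)
blob("redcap",(0,120,80),(8,255,255),288,315,222,248,.059)
blob("black",(0,0,0),(180,255,60),255,275,244,258,.0516)
blob("reel",(0,0,60),(180,60,255),372,398,160,185,.022)
E
```

```text
fluxcap [0.4926 0.4156 0.0586]
washcap [0.4386 0.337  0.0676]
reel [ 0.4396 -0.3412  0.044 ]
plunger [0.6431 0.2526 0.0136]
nozzle [0.6894 0.0818 0.0136]
blue [0.6695 0.1624 0.0136]
amber [257 251  16  20 253] [264.6 260.8] [0.4874 0.4285 0.0236] line dir [ 0.552 -0.834]
white [293 241  16  20 228] [299.6 250.7] [0.4335 0.3471 0.0266] line dir [ 0.476 -0.879]
redcap [294 234  11   9  84] [299.2 237.9] [0.4392 0.3396 0.059 ] line dir [ 0.477 -0.879]
black [255 247  16   7  51] [262.7 250.1] [0.4932 0.4269 0.0516] line dir [ 0.555 -0.832]
reel [377 160  16  23 233] [385.1 172.5] [ 0.4402 -0.3491  0.022 ] line dir [ 0.296 -0.955]
```

Call:
advance:
  plan: [0,0,0,-0.07,0,0,0,-0.07]
  finger_gap: 0.07

```text
time: 0.35
ee_pos: [0.2596, 0.5681, 0.2417]
ee_rot: [-0.226, -3.133, 0.002]
force: [0.1, 0.6, 0.2]
opening: 0.0698
grip_force: 0.0
```

Call:
advance:
  plan: [-0.1058,-0.0488,0.0375,0,-0.1058,-0.0488,0.0375,0,-0.1058,-0.0488,0.0375,0,-0.1058,-0.0488,0.0375,0,-0.1058,-0.0488,0.0375,0,-0.1058,-0.0488,0.0375,0,0,0,0,0,0,0,0,0]

```text
time: 1.35
ee_pos: [0.4928, 0.415, 0.1519]
ee_rot: [-0.234, -3.131, 0.001]
force: [0.2, 0.4, -0.5]
opening: 0.0699
grip_force: 0.0
```

In the tool's units: 0.03 m / 0.4 = 0.075, -0.001 m / 0.4 = -0.0025.

Call:
advance:
  plan: [-0.0025,0.0025,0.075,0,0,0,0.075,0,0,0,0.075,0,0,0,0.05,0,0,0,0.03,0,0,0,0,0,0,0,0,0]

```text
time: 2.22
ee_pos: [0.4952, 0.4164, 0.0313]
ee_rot: [0.233, 3.131, 0.002]
force: [1.3, -0.9, 0.5]
opening: 0.0698
grip_force: 0.0
```

```bash
python3 - <<'E'
from h import *
for n in("side","top"):
    f=bot.grab_frame(n)["pixels"]; cv2.imwrite(f"pics/{n}1.png",cv2.resize(f[200:300,200:360] if n=="side" else f[150:250,150:310],None,fx=4,fy=4,interpolation=cv2.INTER_CUBIC)[:,:,::-1])
E
```

```text
(no output)
```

View pics/side1.png

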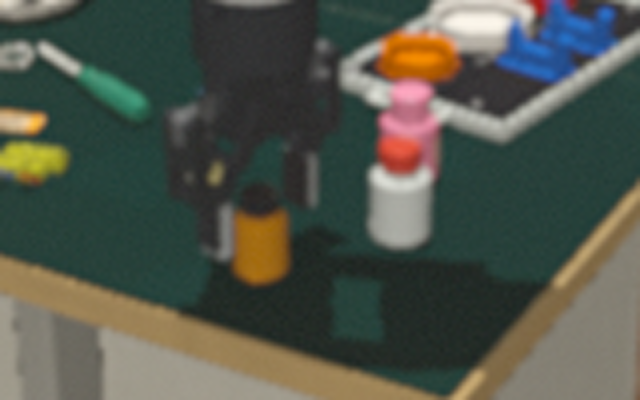

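```bash
cat >> h.py <<'E'
def proj(f,p):
    q=att(f).T@(np.array(p)-np.array(f["eye"])); x,y=q[0]/-q[2],-q[1]/-q[2]; r=1+f["k1"]*(x*x+y*y); K=np.array(f["mtx"])
    return np.round([K[0,0]*x*r+K[0,2],K[1,1]*y*r+K[1,2]],1)
E
python3 - <<'E'
from h import *
for n,x0,y0 in(("side",200,200),("top",150,150)):
    f=bot.grab_frame(n); o=np.array([x0,y0])
    P=np.array([.4952,.4164,.0026]); 
    for z in (0.0026,.0446,.0586): P[2]=z; print(n,z,(proj(f,P)-o)*4)
    for k in(-.035,.035): print("finger",(proj(f,P*[1,1,0]+[.143*k,.99*k,.0203])-o)*4)
E
```

```text
side 0.0026 [259.2 260.4]
side 0.0446 [257.6 202. ]
side 0.0586 [257.2 182. ]
finger [294.4 213.6]
finger [220.8 259.2]
top 0.0026 [157.6 260.4]
top 0.0446 [136.  254.4]
top 0.0586 [128.4 252. ]
finger [198.  265.6]
finger [ 99.2 250.4]
```

View pics/top1.png

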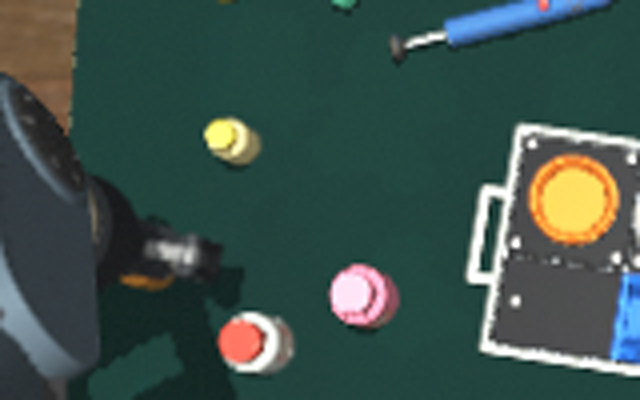

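The pictures show the bottle between the fingers, about 3 mm nearer the robot than the tool. I'll correct for that and close.

In the tool's units: 0.003 m / 0.4 = 0.0075, 0.001 m / 0.4 = 0.0025.

Call:
advance:
  plan: [0.0075,0.0025,0,0,0,0,0,0,0,0,0,0]

```text
time: 2.8
ee_pos: [0.4917, 0.4174, 0.0303]
ee_rot: [0.233, 3.133, -0.0]
force: [0.2, 0.7, -0.4]
opening: 0.0702
grip_force: 0.0
```

Call:
advance:
  plan: [0,0,0,0,0,0,0,0,0,0,0,0,0,0,0,0,0,0,0,0]
  finger_gap: 0.02

```text
time: 3.42
ee_pos: [0.4922, 0.4176, 0.0306]
ee_rot: [0.233, 3.132, 0.001]
force: [-0.1, 0.2, 3.5]
opening: 0.0317
grip_force: 59.7
```

In the tool's units: -0.0562 m / 0.4 = -0.1405, -0.05 m / 0.4 = -0.125.

Call:
advance:
  plan: [0,0,-0.125,0,0,0,-0.125,0,-0.0433,-0.1405,0,0,-0.0433,-0.1405,0,0,-0.0433,-0.1405,0,0,-0.0433,-0.1405,0,0,-0.0433,-0.1405,0,0,0,0,0,0]

```text
time: 4.42
ee_pos: [0.5363, 0.1226, 0.13]
ee_rot: [-0.244, -3.132, 0.001]
force: [-0.4, 0.2, -0.4]
opening: 0.0314
grip_force: 59.8
```

Call:
advance:
  plan: [0,0,0,0,0,0,0,0]

```text
time: 4.68
ee_pos: [0.5351, 0.128, 0.1301]
ee_rot: [-0.23, -3.132, -0.0]
force: [0.3, -1.1, -0.7]
opening: 0.0322
grip_force: 59.8
```

In the tool's units: 0.04 m / 0.4 = 0.1, 0.02 m / 0.4 = 0.05.

Call:
advance:
  plan: [-0.0025,-0.0025,0.1,0,0,0,0.05,0,0,0,0,0,0,0,0,0]

```text
time: 5.18
ee_pos: [0.5368, 0.1265, 0.0709]
ee_rot: [0.231, 3.132, 0.0]
force: [-0.1, 0.1, -0.7]
opening: 0.0313
grip_force: 59.8
```

```bash
python3 - <<'E'
from h import *
f=bot.grab_frame("side"); print(proj(f,[.536,.127,.0425]),proj(f,[.536,.127,.028]))
a=f["pixels"][150:250,250:410]
f=bot.grab_frame("top"); print(proj(f,[.536,.127,.0425]),proj(f,[.536,.127,.028]))
b=f["pixels"][150:250,220:380]
cv2.imwrite("pics/p2.png",cv2.resize(np.hstack([a,b]),None,fx=2.5,fy=2.5,interpolation=cv2.INTER_CUBIC)[:,:,::-1])
E
```

```text
[304.8 206.6] [304.8 210.9]
[292.6 198.9] [293.  199.7]
```

View pics/p2.png

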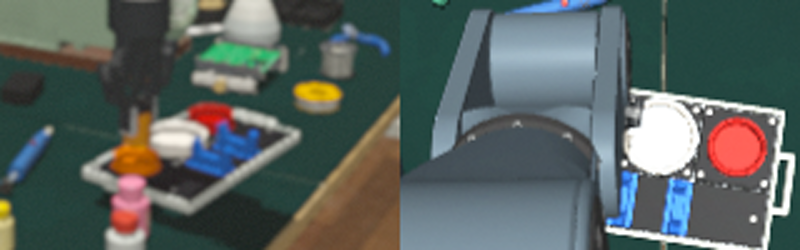

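The side view shows the amber bottle just above the orange cup, with its right edge at px 311 against 312 expected, so it is centred. I'll lower it.

In the tool's units: 0.015 m / 0.4 = 0.0375, 0.008 m / 0.4 = 0.02.

Call:
advance:
  plan: [0,0,0.0375,0,0,0,0.02,0,0,0,0.0125,0,0,0,0,0,0,0,0,0]

```text
time: 5.9
ee_pos: [0.5366, 0.1254, 0.0423]
ee_rot: [0.234, 3.133, 0.0]
force: [0.4, 0.3, -0.4]
opening: 0.0315
grip_force: 59.9
```

In the tool's units: 0.0015 m / 0.4 = 0.0038.

Call:
advance:
  plan: [0,0,0.0038,0,0,0,0,0,0,0,0,0]

```text
time: 6.28
ee_pos: [0.5368, 0.1255, 0.041]
ee_rot: [0.233, 3.132, 0.0]
force: [0.0, 0.3, 1.0]
opening: 0.0318
grip_force: 59.9
```

Call:
advance:
  plan: [0,0,0,0,0,0,0,0,0,0,0,0]
  finger_gap: 0.055

```text
time: 6.65
ee_pos: [0.5364, 0.1255, 0.0408]
ee_rot: [-0.233, -3.133, 0.0]
force: [-0.1, 0.5, -0.8]
opening: 0.055
grip_force: 0.0
```

Call:
advance:
  plan: [0,0,-0.075,0,0,0,-0.125,0,0,0,-0.125,0,0,0,0,0]

```text
time: 7.15
ee_pos: [0.5393, 0.1257, 0.1749]
ee_rot: [0.233, 3.123, 0.002]
force: [-0.3, -0.3, -1.0]
opening: 0.0549
grip_force: 0.0
```

In the tool's units: 0.0489 m / 0.4 = 0.1223, 0.0321 m / 0.4 = 0.0803.

Call:
advance:
  plan: [0.0803,0.1223,0,0,0.0803,0.1223,0,0,0.0803,0.1223,0,0,0.0803,0.1223,0,0,0,0,0.075,0,0,0,0,0,0,0,0,0]
  finger_gap: 0.07

```text
time: 8.02
ee_pos: [0.4387, 0.3374, 0.1406]
ee_rot: [-0.235, -3.132, 0.001]
force: [-0.1, 0.0, 0.5]
opening: 0.0703
grip_force: 0.0
```

```bash
python3 - <<'E'
from h import *
p=bot.observe()["ee_pos"]
f=bot.grab_frame("top"); g=bot.grab_frame("side"); 
import pickle; pickle.dump((f,g),open("w.pkl","wb"))
print(proj(g,[.4385,.338,.0676]),proj(g,[.4385,.338,.0026]))
a=g["pixels"][150:250,250:410]; b=f["pixels"][150:250,220:380]
cv2.imwrite("pics/p3.png",cv2.resize(np.hstack([a,b]),None,fx=2.5,fy=2.5,interpolation=cv2.INTER_CUBIC)[:,:,::-1])
E
```

```text
[299.7 234.7] [299.5 256.8]
```

View pics/p3.png

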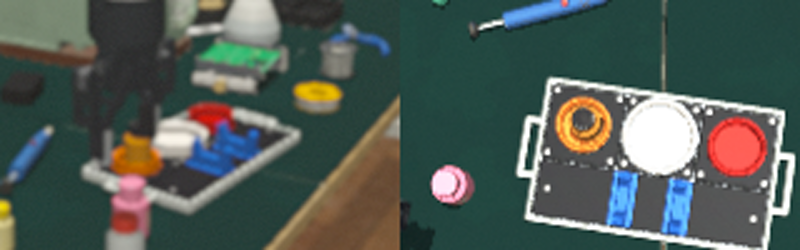

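The top view shows the flux bottle standing centred in the orange cup (cap at px 293,199). Next is the wash bottle.

In the tool's units: 0.03 m / 0.4 = 0.075, 0.025 m / 0.4 = 0.0625.

Call:
advance:
  plan: [0,0,0.075,0,0,0,0.075,0,0,0,0.0625,0,0,0,0.0375,0,0,0,0.015,0,0,0,0,0,0,0,0,0]

```text
time: 9.0
ee_pos: [0.4391, 0.3382, 0.0356]
ee_rot: [0.234, 3.131, 0.001]
force: [-0.5, 0.1, 0.3]
opening: 0.0699
grip_force: 0.0
```

Call:
advance:
  plan: [0,0,0,0,0,0,0,0,0,0,0,0,0,0,0,0,0,0,0,0]
  finger_gap: 0.025

```text
time: 9.62
ee_pos: [0.4388, 0.3382, 0.0357]
ee_rot: [0.233, 3.132, 0.001]
force: [-1.1, -0.4, 5.1]
opening: 0.0359
grip_force: 59.7
```

In the tool's units: -0.055 m / 0.4 = -0.1375.

Call:
advance:
  plan: [0,0,-0.1375,0,0,0,-0.1375,0,0,0,0,0]

```text
time: 10.0
ee_pos: [0.4412, 0.3395, 0.149]
ee_rot: [0.232, 3.124, 0.008]
force: [0.1, -0.7, -1.6]
opening: 0.035
grip_force: 60.2
```

Call:
advance:
  plan: [-0.046,-0.129,0,0,-0.046,-0.129,0,0,-0.046,-0.129,0,0,-0.046,-0.129,0,0,-0.046,-0.129,0,0,-0.046,-0.129,0,0,-0.046,-0.129,0,0,0,0,0,0]

```text
time: 11.0
ee_pos: [0.5134, -0.0421, 0.1439]
ee_rot: [0.243, 3.131, -0.001]
force: [-0.3, 0.3, -0.8]
opening: 0.0357
grip_force: 60.3
```

Call:
advance:
  plan: [0,0,0,0,0,0,0,0]

```text
time: 11.25
ee_pos: [0.5113, -0.0368, 0.1443]
ee_rot: [-0.231, -3.131, -0.001]
force: [-0.4, -0.4, -0.2]
opening: 0.0358
grip_force: 60.3
```

In the tool's units: 0.03 m / 0.4 = 0.075, -0.0015 m / 0.4 = -0.0038.

Call:
advance:
  plan: [-0.0038,-0.0025,0.075,0,0,0,0.075,0,0,0,0.0375,0,0,0,0,0,0,0,0,0]

```text
time: 11.88
ee_pos: [0.5143, -0.0393, 0.0705]
ee_rot: [0.232, 3.132, -0.0]
force: [0.0, -0.3, 0.4]
opening: 0.0357
grip_force: 60.3
```

```bash
python3 - <<'E'
from h import *
p=bot.observe()["ee_pos"]
g=bot.grab_frame("side"); 
print(p,proj(g,[*p[:2],.05]),proj(g,[.5127,-.0378,.028]))
cv2.imwrite("pics/p4.png",cv2.resize(g["pixels"][150:230,270:400],None,fx=4,fy=4,interpolation=cv2.INTER_CUBIC)[:,:,::-1])
E
```

```text
[ 0.51425614 -0.03931287  0.07049157] [334.3 188. ] [334.3 194.4]
```

View pics/p4.png

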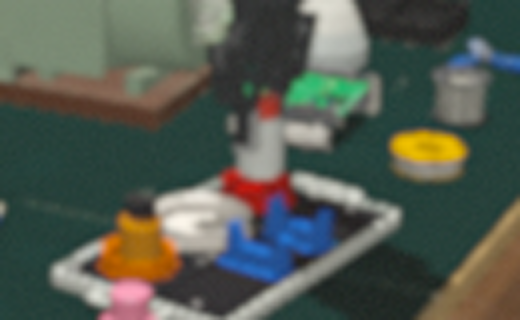

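The side view shows the white bottle upright just over the red cup (px 335,188), and the flux bottle seated. I'll lower and release.

In the tool's units: 0.012 m / 0.4 = 0.03, 0.008 m / 0.4 = 0.02.

Call:
advance:
  plan: [0.003,0.003,0.03,0,0,0,0.02,0,0,0,0.01,0,0,0,0,0,0,0,0,0]

```text
time: 12.55
ee_pos: [0.5122, -0.0381, 0.0461]
ee_rot: [-0.233, -3.132, -0.0]
force: [-2.6, 0.9, 5.2]
opening: 0.0355
grip_force: 60.8
```

Call:
advance:
  plan: [0,0,0,0,0,0,0,0,0,0,0,0]
  finger_gap: 0.058

```text
time: 12.92
ee_pos: [0.5128, -0.0382, 0.0456]
ee_rot: [-0.234, -3.133, -0.0]
force: [-0.5, -0.0, 0.2]
opening: 0.0578
grip_force: 0.0
```

Call:
advance:
  plan: [0,0,-0.075,0,0,0,-0.125,0,0,0,-0.125,0,0,0,0,0]

```text
time: 13.42
ee_pos: [0.5153, -0.0389, 0.1795]
ee_rot: [0.233, 3.124, -0.003]
force: [-0.4, -0.4, -0.5]
opening: 0.058
grip_force: 0.0
```

In the tool's units: -0.0517 m / 0.4 = -0.1293, 0.0044 m / 0.4 = 0.011.

Call:
advance:
  plan: [0.011,-0.1293,0,0,0.011,-0.1293,0,0,0.011,-0.1293,0,0,0.011,-0.1293,0,0,0.011,-0.1293,0,0,0.011,-0.1293,0,0,0,0,0.1,0,0,0,0.075,0]
  finger_gap: 0.085

```text
time: 14.42
ee_pos: [0.4393, -0.3412, 0.1034]
ee_rot: [-0.237, -3.131, -0.003]
force: [-0.5, 0.9, -0.0]
opening: 0.0854
grip_force: 0.0
```

Call:
advance:
  plan: [0,0,0,0]

```text
time: 14.55
ee_pos: [0.4386, -0.3392, 0.1026]
ee_rot: [-0.234, -3.127, -0.009]
force: [-0.1, 0.0, -1.0]
opening: 0.0849
grip_force: 0.0
```

```bash
python3 - <<'E'
from h import *
g=bot.grab_frame("side"); f=bot.grab_frame("top"); p=bot.observe()["ee_pos"]
for z in(0,.044): print(proj(g,[.441,-.341,z]),proj(f,[.441,-.341,z]))
a=g["pixels"][140:220,300:420]; b=f["pixels"][170:250,310:490]
cv2.imwrite("pics/p5.png",cv2.resize(np.hstack([a,b]),None,fx=2.5,fy=2.5,interpolation=cv2.INTER_CUBIC)[:,:,::-1])
E
```

```text
[383.8 178.5] [465.3 236.2]
[384.7 167.7] [471.1 235.4]
```

View pics/p5.png

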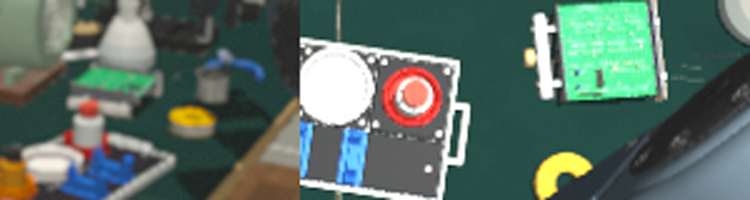

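```bash
python3 - <<'E'
from h import *
g=bot.grab_frame("side"); s=bot.observe(); print(proj(g,s["ee_pos"]),s["ee_pos"],s["joints"])
cv2.imwrite("pics/p6.png",g["pixels"][:,:,::-1])
E
```

```text
[386. 152.] [ 0.44099084 -0.34121832  0.10623893] [-8.58947856e-01  6.32710792e-01  1.71733310e+00  1.55287420e-05
  7.90732861e-01 -2.28126806e+00]
```

View pics/p6.png

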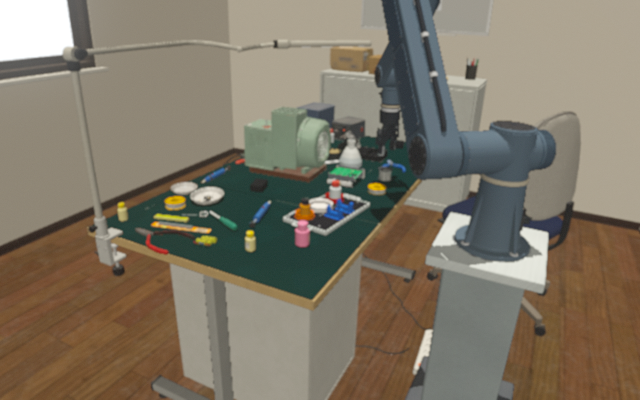

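The wash bottle sits in the red cup and the gripper is above the reel. I'll descend and grip.

In the tool's units: 0.03 m / 0.4 = 0.075, 0.013 m / 0.4 = 0.0325.

Call:
advance:
  plan: [0,0,0.075,0,0,0,0.0625,0,0,0,0.0325,0,0,0,0.0175,0,0,0,0,0,0,0,0,0]

```text
time: 15.45
ee_pos: [0.441, -0.3415, 0.0316]
ee_rot: [0.233, 3.132, -0.002]
force: [0.1, 0.2, -0.5]
opening: 0.0851
grip_force: 0.0
```

Call:
advance:
  plan: [0,0,0,0,0,0,0,0,0,0,0,0,0,0,0,0,0,0,0,0]
  finger_gap: 0.045

```text
time: 16.08
ee_pos: [0.4408, -0.3411, 0.0317]
ee_rot: [0.234, 3.132, -0.0]
force: [0.0, 0.4, 5.4]
opening: 0.0542
grip_force: 62.8
```

In the tool's units: -0.04 m / 0.4 = -0.1.

Call:
advance:
  plan: [0,0,-0.1,0,0,0,-0.1,0,0,0,-0.1,0,0,0,0,0]

```text
time: 16.58
ee_pos: [0.4418, -0.3423, 0.1532]
ee_rot: [0.233, 3.128, -0.007]
force: [-0.0, -0.5, -5.8]
opening: 0.054
grip_force: 66.9
```

Call:
advance:
  plan: [-0.0093,0.141,0,0,-0.0093,0.141,0,0,-0.0093,0.141,0,0,-0.0093,0.141,0,0,-0.0093,0.141,0,0,-0.0093,0.141,0,0,-0.0093,0.141,0,0,0,0,0,0]

```text
time: 17.58
ee_pos: [0.5233, 0.0497, 0.1487]
ee_rot: [-0.224, -3.13, -0.002]
force: [-1.3, -0.8, -5.1]
opening: 0.0541
grip_force: 66.9
```

Call:
advance:
  plan: [0,0,0,0,0,0,0,0]

```text
time: 17.82
ee_pos: [0.524, 0.0444, 0.1499]
ee_rot: [-0.236, -3.131, 0.0]
force: [-0.1, 0.8, -5.0]
opening: 0.0541
grip_force: 66.9
```

In the tool's units: 0.03 m / 0.4 = 0.075, 0.018 m / 0.4 = 0.045.

Call:
advance:
  plan: [-0.0025,0.0025,0.075,0,0,0,0.075,0,0,0,0.045,0,0,0,0,0,0,0,0,0]

```text
time: 18.45
ee_pos: [0.5264, 0.0454, 0.0733]
ee_rot: [0.236, 3.132, -0.0]
force: [0.3, -0.6, -4.0]
opening: 0.0542
grip_force: 66.8
```

```bash
python3 - <<'E'
from h import *
p=bot.observe()["ee_pos"]
g=bot.grab_frame("side"); f=bot.grab_frame("top")
print(p,proj(g,[*p[:2],.062]),proj(g,[.525,.0455,.028]))
cv2.imwrite("pics/p7.png",cv2.resize(np.hstack([g["pixels"][150:230,270:370],f["pixels"][170:250,270:370]]),None,fx=4,fy=4,interpolation=cv2.INTER_CUBIC)[:,:,::-1])
E
```

```text
[0.52643825 0.04544966 0.07329238] [319.7 192.4] [319.9 202.3]
```

View pics/p7.png

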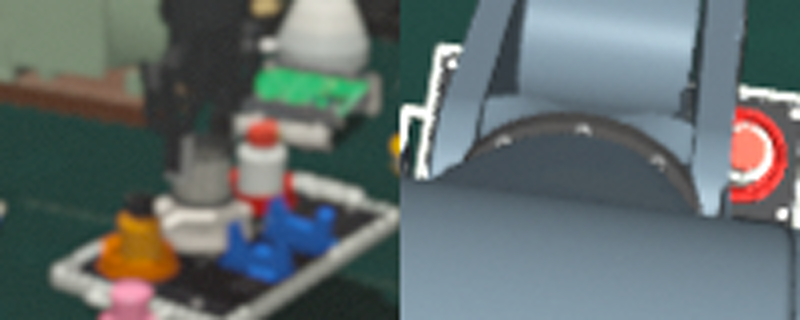

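The side view shows the reel centred over the white cup (px 320,192). I'll lower and release.

In the tool's units: 0.014 m / 0.4 = 0.035, 0.008 m / 0.4 = 0.02.

Call:
advance:
  plan: [0,0,0.035,0,0,0,0.02,0,0,0,0.0125,0,0,0,0.0025,0,0,0,0,0,0,0,0,0]

```text
time: 19.3
ee_pos: [0.5259, 0.0465, 0.0448]
ee_rot: [0.233, 3.133, 0.0]
force: [-1.3, 0.4, -3.9]
opening: 0.0539
grip_force: 67.2
```

In the tool's units: 0.001 m / 0.4 = 0.0025.

Call:
advance:
  plan: [0,0,0.0025,0,0,0,0.0025,0,0,0,0,0,0,0,0,0]

```text
time: 19.8
ee_pos: [0.5259, 0.0464, 0.0447]
ee_rot: [0.233, 3.132, -0.0]
force: [-5.6, -0.7, 12.4]
opening: 0.0544
grip_force: 69.1
```

```bash
python3 - <<'E'
from h import *
print(bot.observe()["force"])
E
```

```text
[-5.64942901 -0.70872988 12.35513282]
```

Call:
advance:
  plan: [0,0,0,0,0,0,0,0,0,0,0,0]
  finger_gap: 0.068

```text
time: 20.18
ee_pos: [0.5262, 0.0463, 0.0428]
ee_rot: [0.234, 3.132, -0.0]
force: [1.1, 0.0, 0.2]
opening: 0.0685
grip_force: 0.0
```

Call:
advance:
  plan: [0,0,-0.075,0,0,0,-0.125,0,0,0,-0.125,0,0,0,0,0]

```text
time: 20.68
ee_pos: [0.5288, 0.0462, 0.1765]
ee_rot: [0.232, 3.124, -0.001]
force: [-0.2, -0.2, -0.9]
opening: 0.068
grip_force: 0.0
```

In the tool's units: 0.0351 m / 0.4 = 0.0878, -0.0302 m / 0.4 = -0.0755.

Call:
advance:
  plan: [-0.0755,0.0878,0,0,-0.0755,0.0878,0,0,-0.0755,0.0878,0,0,-0.0755,0.0878,0,0]
  finger_gap: 0.05

```text
time: 21.18
ee_pos: [0.6664, 0.1682, 0.1709]
ee_rot: [-0.233, -3.13, 0.001]
force: [0.4, -0.7, 0.4]
opening: 0.05
grip_force: 0.0
```

Call:
advance:
  plan: [0,0,0,0.0825,0,0,0,0.0825,0,0,0,0.0825,0,0,0,0.0825,0,0,0,0.0825,0,0,0,0.0825,0,0,0,0.0835,0,0,0,0]

```text
time: 22.18
ee_pos: [0.6654, 0.1672, 0.171]
ee_rot: [-1.905, -2.496, 0.003]
force: [0.0, -0.4, 0.3]
opening: 0.0498
grip_force: 0.0
```

```bash
python3 - <<'E'
from h import *
import pickle
for n in("side0.pkl","top0.pkl"):
    f=pickle.load(open(n,"rb")); hsv=cv2.cvtColor(f["pixels"],cv2.COLOR_RGB2HSV)
    m=cv2.inRange(hsv,np.array((95,90,50)),np.array((125,255,255)))
    w=np.zeros_like(m); x0,x1,y0,y1=(245,280,195,228) if n[0]=="s" else (240,320,135,172); w[y0:y1,x0:x1]=m[y0:y1,x0:x1]
    k,l,s,c=cv2.connectedComponentsWithStats(w); i=1+np.argmax(s[1:,4]); P=np.argwhere(l==i)[:,::-1].astype(np.float32)
    r=cv2.boxPoints(cv2.minAreaRect(P)); e=[(r[0]+r[1])/2,(r[2]+r[3])/2] if np.linalg.norm(r[0]-r[1])<np.linalg.norm(r[1]-r[2]) else [(r[1]+r[2])/2,(r[0]+r[3])/2]
    q=[onz(f,*a,.0136) for a in e]; d=q[1]-q[0]; print(n,s[i],np.round(q,4),np.linalg.norm(d).round(4),np.degrees(np.arctan2(d[1],d[0])).round(1),onz(f,*c[i],.0136).round(4))
s=bot.observe(); print(s["joints"].round(3))
E
```

```text
side0.pkl [252 201  19  23 171] [[0.6857 0.1005 0.0136]
 [0.6471 0.2395 0.0136]] 0.1442 105.5 [0.6651 0.1729 0.0136]
top0.pkl [260 145  44  17 320] [[0.6846 0.104  0.0136]
 [0.6545 0.2208 0.0136]] 0.1206 104.5 [0.6694 0.164  0.0136]
[ 0.084  0.688  1.328 -0.     1.128 -0.183]
```

In the tool's units: 0.04 m / 0.4 = 0.1, 0.015 m / 0.4 = 0.0375.

Call:
advance:
  plan: [0.006,0.005,0.1,0,0,0,0.1,0,0,0,0.075,0,0,0,0.0625,0,0,0,0.0375,0,0,0,0.0125,0,0,0,0,0,0,0,0,0]

```text
time: 23.18
ee_pos: [0.6684, 0.1703, 0.019]
ee_rot: [1.907, 2.494, 0.002]
force: [-0.8, 0.2, 0.4]
opening: 0.0497
grip_force: 0.0
```

```bash
python3 - <<'E'
from h import *
g=bot.grab_frame("side"); p=bot.observe()["ee_pos"]; print(p,proj(g,p))
cv2.imwrite("pics/p8.png",cv2.resize(g["pixels"][160:240,220:340],None,fx=5,fy=5,interpolation=cv2.INTER_CUBIC)[:,:,::-1])
E
```

```text
[0.66828825 0.17029093 0.01904401] [260.6 209.8]
```

View pics/p8.png

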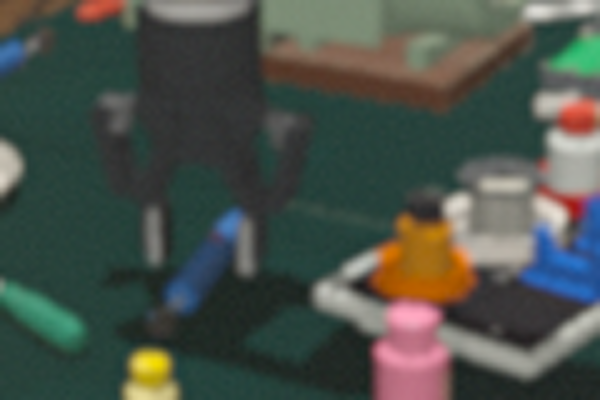

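The pump lies between the fingers and the reel is seated in the white cup. I'll lower slightly and grip.

In the tool's units: 0.003 m / 0.4 = 0.0075.

Call:
advance:
  plan: [0,0,0.0075,0,0,0,0,0]

```text
time: 23.48
ee_pos: [0.6674, 0.1702, 0.0149]
ee_rot: [-1.908, -2.495, 0.0]
force: [0.0, -0.9, -0.1]
opening: 0.05
grip_force: 0.0
```

Call:
advance:
  plan: [0,0,0,0,0,0,0,0,0,0,0,0,0,0,0,0,0,0,0,0]
  finger_gap: 0.01

```text
time: 24.1
ee_pos: [0.6677, 0.1702, 0.0151]
ee_rot: [1.908, 2.495, 0.001]
force: [-0.3, -0.2, 2.3]
opening: 0.0182
grip_force: 62.8
```

Call:
advance:
  plan: [0,0,-0.1,0,0,0,-0.1,0,0,0,-0.1,0,0,0,0,0,0,0,0,0]

```text
time: 24.72
ee_pos: [0.6664, 0.1701, 0.1337]
ee_rot: [-1.907, -2.494, 0.003]
force: [-0.4, 0.5, -1.0]
opening: 0.018
grip_force: 62.4
```

Careful with the scale: shifts go in shares of 400 mm and turns go in shares of 2 rad. That gives: -0.0474 m / 0.4 = -0.1185, -0.0109 m / 0.4 = -0.0273.

Call:
advance:
  plan: [-0.0273,-0.1185,0,0,-0.0273,-0.1185,0,0,-0.0273,-0.1185,0,0,-0.0273,-0.1185,0,0,-0.0273,-0.1185,0,0]

```text
time: 25.35
ee_pos: [0.4502, 0.0551, 0.1333]
ee_rot: [-1.906, -2.493, 0.003]
force: [0.0, -0.9, -1.5]
opening: 0.0179
grip_force: 62.4
```

Call:
advance:
  plan: [0,0,0,0.0685,0,0,0,0.0685,0,0,0,0.0685,0,0,0,0,0,0,0,0]

```text
time: 25.98
ee_pos: [0.4523, 0.0556, 0.134]
ee_rot: [-2.374, -2.055, 0.002]
force: [-0.2, 0.2, -1.5]
opening: 0.018
grip_force: 62.4
```

```bash
python3 - <<'E'
from h import *
import pickle
g=bot.grab_frame("side"); f=bot.grab_frame("top"); s=bot.observe(); print(s["ee_pos"],proj(g,s["ee_pos"]))
r=R.from_rotvec(s["ee_rot"]).as_matrix(); print("yaw",np.degrees(np.arctan2(r[1,1],r[0,1])),r.round(3))
cv2.imwrite("pics/p9.png",cv2.resize(np.hstack([g["pixels"][140:240,260:400],f["pixels"][160:260,255:395]]),None,fx=2.8,fy=2.8,interpolation=cv2.INTER_CUBIC)[:,:,::-1])
E
```

```text
[0.45267194 0.05558499 0.13438352] [340.7 176. ]
yaw -8.295352275284026 [[ 0.144  0.99  -0.001]
 [ 0.99  -0.144  0.   ]
 [-0.    -0.001 -1.   ]]
```

View pics/p9.png

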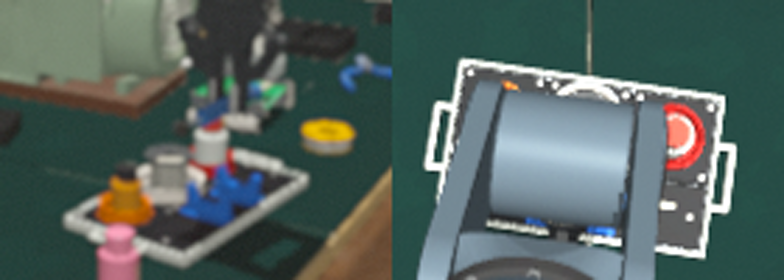

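In the tool's units: 0.03 m / 0.4 = 0.075, 0.025 m / 0.4 = 0.0625.

Call:
advance:
  plan: [0,0,0.075,0,0,0,0.0625,0,0,0,0.02,0,0,0,0,0,0,0,0,0]

```text
time: 26.7
ee_pos: [0.4535, 0.0555, 0.0725]
ee_rot: [2.376, 2.053, 0.001]
force: [0.1, 0.4, 0.2]
opening: 0.0178
grip_force: 62.4
```

```bash
python3 - <<'E'
from h import *
g=bot.grab_frame("side"); s=bot.observe(); p=s["ee_pos"]; print(p)
y=np.array([.143,.99,0])
for k in(-.03,.03): print([proj(g,np.array([.4523,.0552,0])+k*y+[.99*w,-.143*w,.046]) for w in(-.02,.02)])
cv2.imwrite("pics/p10.png",cv2.resize(g["pixels"][160:235,290:390],None,fx=6,fy=6,interpolation=cv2.INTER_CUBIC)[:,:,::-1])
E
```

```text
[0.45360302 0.05548435 0.07257185]
[array([350.2, 201.3]), array([339.4, 198.2])]
[array([339.9, 207.5]), array([328.9, 204.3])]
```

View pics/p10.png

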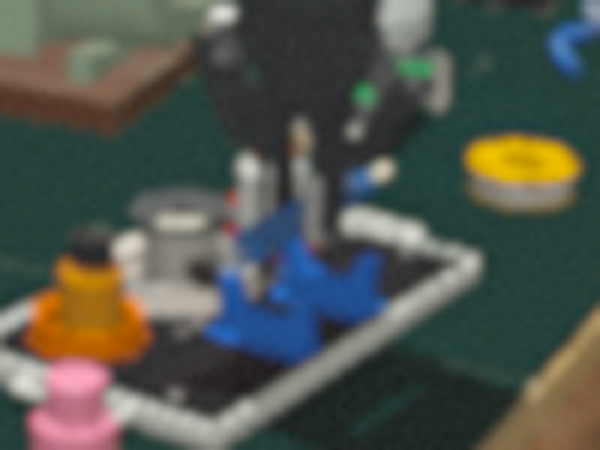

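The side view shows the pump axis passing at px (335,198) over the near saddle, as predicted (334,198). I'll lower it into the notches.

In the tool's units: 0.012 m / 0.4 = 0.03, 0.01 m / 0.4 = 0.025.

Call:
advance:
  plan: [0,-0.0025,0.03,0,0,0,0.025,0,0,0,0.015,0,0,0,0.005,0,0,0,0,0,0,0,0,0]

```text
time: 27.5
ee_pos: [0.4521, 0.0556, 0.0418]
ee_rot: [2.377, 2.053, 0.0]
force: [0.3, -0.2, -1.3]
opening: 0.0178
grip_force: 62.5
```

In the tool's units: 0.001 m / 0.4 = 0.0025.

Call:
advance:
  plan: [0,0,0.0025,0,0,0,0,0,0,0,0,0]

```text
time: 27.88
ee_pos: [0.4522, 0.0556, 0.0414]
ee_rot: [2.377, 2.053, 0.001]
force: [-0.9, 0.9, 5.0]
opening: 0.0182
grip_force: 63.2
```

Call:
advance:
  plan: [0,0,0,0,0,0,0,0,0,0,0,0]
  finger_gap: 0.036

```text
time: 28.25
ee_pos: [0.452, 0.0557, 0.0407]
ee_rot: [-2.378, -2.053, 0.0]
force: [0.3, -0.0, -0.0]
opening: 0.0359
grip_force: 0.0
```

Call:
advance:
  plan: [0,0,-0.075,0,0,0,-0.125,0,0,0,-0.125,0,0,0,-0.075,0]

```text
time: 28.75
ee_pos: [0.4525, 0.0556, 0.2031]
ee_rot: [2.376, 2.052, 0.003]
force: [-0.6, -0.5, -0.1]
opening: 0.0361
grip_force: 0.0
```

Call:
advance:
  plan: [0,-0.125,-0.05,0,0,-0.125,-0.05,0,0.125,0,0,0,0.125,0,0,0,0.125,0,0,0,0.125,0,0,0,0.125,0,0,0,0.125,0,0,0]

```text
time: 29.75
ee_pos: [0.3964, 0.3686, 0.2405]
ee_rot: [2.377, 2.054, -0.001]
force: [0.6, 0.5, -0.3]
opening: 0.0359
grip_force: 0.0
```

```bash
python3 - <<'E'
from h import *
g=bot.grab_frame("side"); f=bot.grab_frame("top"); print(bot.observe()["ee_pos"])
cv2.imwrite("pics/p11.png",cv2.resize(np.hstack([g["pixels"][160:240,270:370],f["pixels"][170:250,272:372]]),None,fx=4,fy=4,interpolation=cv2.INTER_CUBIC)[:,:,::-1])
cv2.imwrite("pics/p12.png",f["pixels"][:,:,::-1])
E
```

```text
[0.39757178 0.37128186 0.24067416]
```

View pics/p11.png

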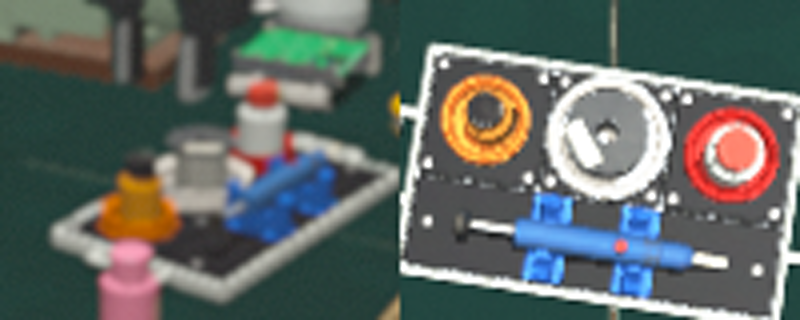

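All four items are seated: both bottles upright, the reel flat, and the pump midway (594,244 in the crop) over both saddles. The robot is clear.

Call:
advance:
  plan: [0,0,0,0,0,0,0,0,0,0,0,0,0,0,0,0]

```text
time: 30.35
ee_pos: [0.3969, 0.3662, 0.241]
ee_rot: [2.379, 2.052, -0.0]
force: [-0.2, -0.6, 1.0]
opening: 0.0356
grip_force: 0.0
```

```bash
python3 -c "
from plant import bot
print(bot.sign_off())"
```

```text
the job is handed in; nothing more can be done
None
```

The caddy is stocked in the order asked and handed in at about 30 s: flux bottle in the orange cup, wash bottle in the red cup, grey reel in the white cup, and the pump in both notches of the blue rest, with the yellow oil bottle and yellow reel left alone.

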